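# Bottle onto the tray, spacer rod out of the vise and held level over it

## Task

Get the steel hex spacer rod ready for lacquering: first stand the green lacquer bottle upright in the white drip tray, without tipping it over, and let go of it. Then draw the rod out of the tilted vise, turn it level and hold it still over the middle of the tray, with the rod at least 16 cm above the bench; finish while still holding it there, with nothing else carrying it. Leave the other things on the bench where they are.

Things in the scene. Friction and masses are not known exactly. Their poses are not given: they have to be found in the camera images.
- spacer_mid (a point): centre of the loose steel hex spacer rod: 14 mm across flats (16 mm across corners), 170 mm long, about 170 g. z runs along the rod, upwards at the start; flats face its +y and -y (14 mm wide to grip along y). At the start it leans 40 to 43 degrees from upright, its lowest 50 mm loose in the vise groove (about 1.5 mm play, not clamped), the rest free; it draws out along its own +z.
- vise_seat (a point): point fixed on the vise where the centre of the seated rod lies, about 127 mm above the bench; the top end of the seated rod reaches about 195 mm above the bench, 55 mm further along the vise +x
- vise: blue cast iron tilting vise, fixed; its screw need not be turned. Origin on the bench under the seated rod's centre. Base 160 x 100 mm, 16 mm high, x -125 to 35 mm. The head leans 40 degrees to its +x; jaws close along y, from y -47 to 37 mm, screw and cross bar to y 95 mm. Groove mouth in the upper jaw face at x -23, z 100 mm; that face rises to z 123 mm at x -50 mm.
- lacquer_mid (a point): centre, half-way up, of the loose green lacquer bottle: round, 40 mm diameter, 80 mm high with its narrower black cap, about 100 g. z is up along the bottle; it starts standing on the bench
- tray_in (a point): centre of the inner floor of the white square drip tray (fixed), 160 x 160 mm outside with walls 4 mm thick; the floor lies 4 mm above the bench, the rim 14 mm above the bench; z up, x and y along its sides
- blank: copper-clad circuit board blank, 100 x 140 x 4 mm, flat on the bench; bystander, loose, origin under its centre
- enclosure: black open plastic enclosure half, 90 x 130 x 30 mm; bystander, loose, origin under its centre
- terminals: green terminal block with tin-plated screws, 22 x 70 x 22 mm; bystander, loose, origin under its centre
- driver: screwdriver 160 mm long lying on the bench; bystander, loose, origin under its centre
- spool: solder spool, blue flanges, 60 mm diameter, 40 mm high; bystander, loose, origin under its centre
- meter: yellow multimeter, 150 x 78 x 36 mm; bystander, loose, origin under its centre
Things that resemble listed ones, but are neither listed nor needed, are in the scene too. Leave any turquoise look-alike of the part that bears lacquer_mid alone.

How it is judged:
By the outcome, as a careful person would: the job done as asked, in the order asked, and still so for the second after the job is handed in, while the arm keeps its last pose, push and grip.
It also fails if it takes over 58 s, if anything falls off the work surface, if the arm or the gripper's body presses on something with over 40 N, if the wrist force passes 120 N, or if a joint passes its speed limit or range.

## Robot

A 6-joint arm with a two-finger parallel gripper is mounted at the origin on the work surface. World frame = base frame: x ahead of the robot, y to its left, z up, the work surface at z = 0. Lengths are in m, angles in rad, forces in N, time in s.
With the tool pointing down it reaches from about 0.275 to 0.725 m from the base axis. Payload 15.9 kg.
Tool frame: the origin (TCP) lies at the very end of the fingers, on their centre line; the grasp point (between the pads) lies 19 mm behind it; z points along the fingers, y is the line along which they close (so a half turn about z gives the same grasp; the last joint's range is limited). The gripper opens to 85 mm and grips with 20 to 120 N. Pads are 22 mm wide; open, the fingers measure 114 mm over their backs; the gripper's body (76 mm by 85 mm) begins 54 mm behind the grasp point. The pads swing forward as they close: fully open they stand 13 mm farther back than shut.
Start: joints at [1.127, 0.213, -0.034, 1.323, 0, 1.571], TCP at [0.215, 0.452, 0.231] pointing down, gripper open.
Joint ranges: [-2.98, 2.98], [-0.74, 1.72], [-1.14, 1.35], [-2.1, 2.04], [-1.57, 1.44], [-3.14, 3.14]. Speed limits (rad/s): [1.89, 1.89, 2.39, 2.57, 3.14, 3.14].

## Interface

Orientations are given as a unit quaternion [x, y, z, w].
In Python, from cell import readout, cams, ctrl gives the robot as it stands.
- The arm moves only by the tool play_rows, never from a script. Its argument "steps" is a list of rows, each an object with "grip": the finger opening in cm, from 0 to 8.54; "xyz": the shift along the tool's x, y, z in cm, a list of three; "angular": the turn, a rotation vector about the tool's x, y, z in degrees, a list of three. In form: [{"grip": grip, "xyz": [tx, ty, tz], "angular": [wx, wy, wz]}, ...]. A call has 1 to 20 rows; each row is the pose to reach, as a shift and turn from the pose commanded when the call began, along the tool's axes at that moment; what a row does not reach only later rows make up. A row lasts 1/8 s, in which the tool goes at most 62.5 mm and 10.7 degrees, less where a joint would pass 70% of its speed; a pose out of reach is approached as far as the arm can. A call with a gripper value outside its range is refused whole. The fingers move at their own pace and stop on an object; "squeeze" is the grip in N (left out, the last holds). Time passes only in rows, so rows that repeat a pose let the fingers close. It gives the time, the measured TCP pose, the force, the opening and the grip force at its end, in the units of the state.
- readout.state(): the state, without advancing time (a new reading comes with each control period).
- cams.grab_frame(name): name is "scene" or "side" or "wrist"; returns the picture (384x512x3 uint8, red, green, blue); there is no depth.
- cams.camera_model(name): a dict with "vfov" (degrees; the focal length in pixels is half the picture's height over the tangent of half this angle, whatever the lens; pixels are square), "cx", "cy" (the principal point, pixels), "eye" and "attitude" of the camera in the world. Camera axes: x right, y up, looking along -z (the intrinsics and any distortion apply to the point x, -y, -z); pixel columns grow to the right and rows downward; lengths in m; the calibration is good to about 2 mm. A picture is of the moment at which its call begins: read the wrist's pose just before it. camera_model takes no time and is no camera call; for the wrist camera it gives the pose at the moment of the call.
- ctrl.hand_in(): hands the job in; it is judged then, once.
The state is a dict: "t": time; "qpos": joint angles; "qvel": joint speeds; "joint_torque": joint torques, N m; "ee_pos": TCP position; "tcp_rot": TCP orientation; "wrist_force": force on the tool from outside, world axes, zero at the start; "moment": the same for the moment, N m; "finger_gap": finger opening in m; "finger_force": force on a finger pad.
Only numpy, scipy, OpenCV 4.12 (cv2) and the standard library are available. Lean on these libraries where they do the work, as an engineer would, in place of code of your own. Each camera call takes 0.05 s, during which the arm holds its last target. There are 200 camera calls.

## Working session

There is one attempt and no reset: what is moved stays moved. The work goes in short steps, Python scripts to look and compute and a tool call to move; the robot and the scene stay as the last step left them, time stands still between calls to the robot, and variables do not carry over. Pictures are saved under pics/ and viewed, at most 10 in all, crops included, and the job is handed in when it is done.

Besides the shell and the picture viewer there is one more tool, called after ">>>" as name([rows], argument=value, ...), one row to a line, values as JSON. play_rows: Moves the arm, as the interface text tells. Its arguments: {"type":"object","properties":{"steps":{"type":"array","items":{"type":"object","properties":{"grip":{"type":"number"},"xyz":{"type":"array","items":{"type":"number"}},"angular":{"type":"array","items":{"type":"number"}}}}},"squeeze":{"type":"number"}},"required":["steps"]}

```bash
mkdir -p pics; ls; python3 - <<'E'
from cell import readout,cams
import cv2,numpy as np
a=cams.grab_frame("scene");b=cams.grab_frame("side")
cv2.imwrite("pics/scene.png",cv2.resize(a,(800,600),interpolation=2)[:,:,::-1]);cv2.imwrite("pics/side.png",cv2.resize(b,(800,600),interpolation=2)[:,:,::-1])
cv2.imwrite("pics/scene_raw.png",a[:,:,::-1]);cv2.imwrite("pics/side_raw.png",b[:,:,::-1])
for n in("scene","side","wrist"):print(n,cams.camera_model(n))
print(readout.state())
E
```

```text
pics
scene {'vfov': 42.15295533752132, 'cx': 247.01625159230656, 'cy': 186.59624739079234, 'eye': array([1.02561   , 0.7278465 , 1.19622193]), 'attitude': array([0.083552  , 0.3147204 , 0.90814777, 0.2631307 ])}
side {'vfov': 42.42724947200271, 'cx': 255.67650576162384, 'cy': 197.62941997704723, 'eye': array([ 0.21164114, -1.13391712,  0.77639949]), 'attitude': array([ 0.49189569, -0.07588499, -0.14692016,  0.85480674])}
wrist {'vfov': 67.87946482653179, 'cx': 255.49931217182456, 'cy': 192.8113204897536, 'eye': array([0.14019654, 0.4870071 , 0.37346673]), 'attitude': array([-0.13858578, -0.08647775,  0.52674232,  0.8341811 ])}
{'t': 0.1, 'qpos': array([ 1.12702990e+00,  2.13322991e-01, -3.49528757e-02,  1.32351449e+00,
        5.28871464e-06,  1.57082419e+00]), 'qvel': array([-0.0003726 , -0.00106051,  0.00313079,  0.0005478 ,  0.00120154,
       -0.00131275]), 'joint_torque': array([ 1.30950888e-03, -6.87244606e+01,  4.87808061e+01,  1.21310569e-02,
        1.31286657e-05, -2.24349026e-05]), 'ee_pos': array([0.2145435 , 0.45130396, 0.23087489]), 'tcp_rot': array([ 2.20080623e-01,  9.75481559e-01, -4.84249520e-04, -1.11949263e-04]), 'wrist_force': array([ 0.13407552, -1.31308265,  0.38617107]), 'moment': array([-0.01190839,  0.02131254,  0.03599291]), 'finger_force': 0.0, 'finger_gap': 0.08544465243576786}
```

View pics/scene.png

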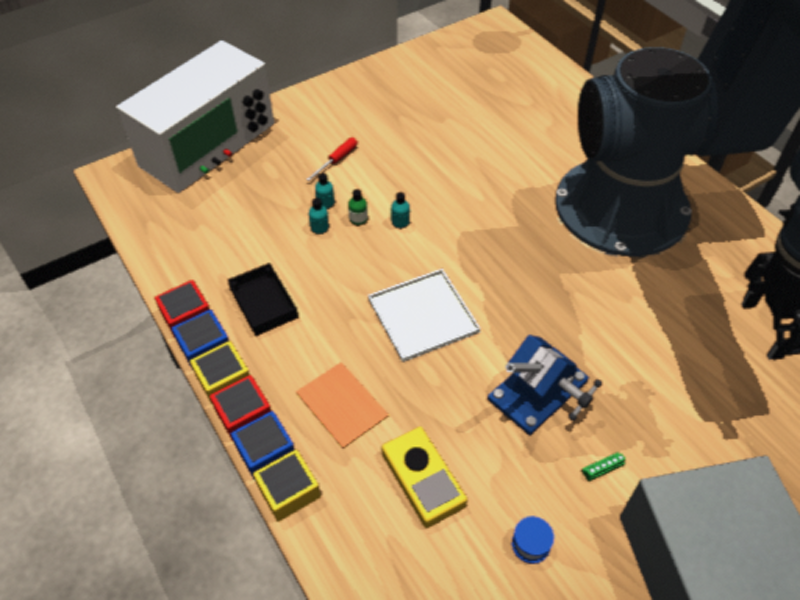

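View pics/side.png

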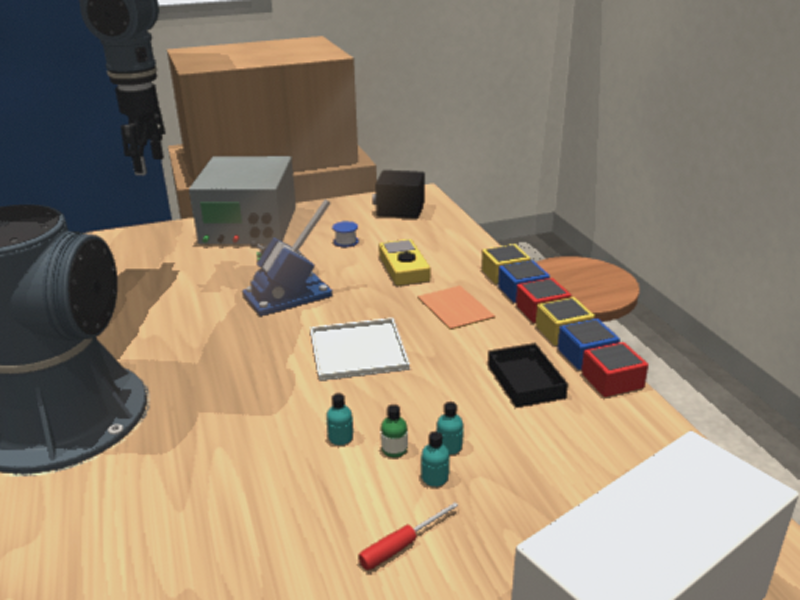

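The scene shows the green labelled bottle at (358,208), and three turquoise look-alikes at (325,190), (319,215) and (400,210). In the side view the green one is at (394,432), and the turquoise ones are at (340,420), (450,430) and (435,462). Only the middle one is green, so it fits. The tray corners are clear in both views, and the rod top is at about (326,203) in the side view.

```bash
cat >h.py <<'E'
import numpy as np
from scipy.spatial.transform import Rotation as R
from cell import readout,cams
def ray(m,uv):
    f=192/np.tan(np.radians(m['vfov'])/2)
    d=np.array([(uv[0]-m['cx'])/f,-(uv[1]-m['cy'])/f,-1]);d/=np.linalg.norm(d)
    return np.array(m['eye']),R.from_quat(m['attitude']).apply(d)
def plane(m,uv,z):
    e,d=ray(m,uv);return e+d*(z-e[2])/d[2]
def proj(m,p):
    f=192/np.tan(np.radians(m['vfov'])/2)
    c=R.from_quat(m['attitude']).inv().apply(np.atleast_2d(p)-m['eye'])
    return np.c_[m['cx']+f*c[:,0]/-c[:,2],m['cy']-f*c[:,1]/-c[:,2]]
def tri(rs):
    A=0;b=0
    for e,d in rs:
        P=np.eye(3)-np.outer(d,d);A=A+P;b=b+P@e
    x=np.linalg.solve(A,b);return x,[np.linalg.norm(np.cross(x-e,d)) for e,d in rs]
E
python3 - <<'E'
from h import *
import cv2
np.set_printoptions(precision=4,suppress=True)
S=cams.camera_model("scene");D=cams.camera_model("side");k=1/1.5625
s=lambda *p:np.array(p)*k
for n,a,b,z in[("cap",(357,193),(394,408),.08),("base",(358,222),(394,453),0),]:
    print(n,plane(S,s(*a),z),plane(D,s(*b),z),tri([ray(S,s(*a)),ray(D,s(*b))]))
A=[(369,297),(441,271),(479,327),(404,358)];B=[(310,325),(396,319),(408,370),(317,378)]
a=np.array([plane(S,s(*p),.014) for p in A]);b=np.array([plane(D,s(*p),.014) for p in B])
print(a,a.mean(0));print(b,b.mean(0))
x=cv2.imread("pics/scene_raw.png")[200:290,290:410];y=cv2.imread("pics/side_raw.png")[115:205,140:260]
cv2.imwrite("pics/c1.png",np.vstack([cv2.resize(i,(400*1,300),interpolation=2) for i in(x,y)]))
w=cv2.imread("pics/side_raw.png")[240:320,200:306];w2=cv2.imread("pics/scene_raw.png")[100:160,190:270]
cv2.imwrite("pics/c2.png",np.hstack([np.vstack([cv2.resize(i,(400,300),interpolation=2) for i in(x,y)]),np.vstack([cv2.resize(i,(400,300),interpolation=2) for i in(w2,w)])]))
E
```

```text
cap [ 0.4912 -0.2655  0.08  ] [ 0.4888 -0.2734  0.08  ] (array([ 0.4899, -0.2688,  0.0765]), [np.float64(0.0004180488550459153), np.float64(0.0004180488550459018)])
base [ 0.4949 -0.2619  0.    ] [ 0.4853 -0.2791  0.    ] (array([ 0.4897, -0.2693, -0.0094]), [np.float64(0.001128467444067532), np.float64(0.0011284674440673406)])
[[ 0.5838 -0.0702  0.014 ]
 [ 0.4311 -0.0489  0.014 ]
 [ 0.4482  0.1003  0.014 ]
 [ 0.6028  0.0828  0.014 ]] [0.5165 0.016  0.014 ]
[[ 0.4474  0.1049  0.014 ]
 [ 0.6072  0.0689  0.014 ]
 [ 0.5718 -0.0994  0.014 ]
 [ 0.4187 -0.0683  0.014 ]] [0.5113 0.0015 0.014 ]
```

View pics/c2.png

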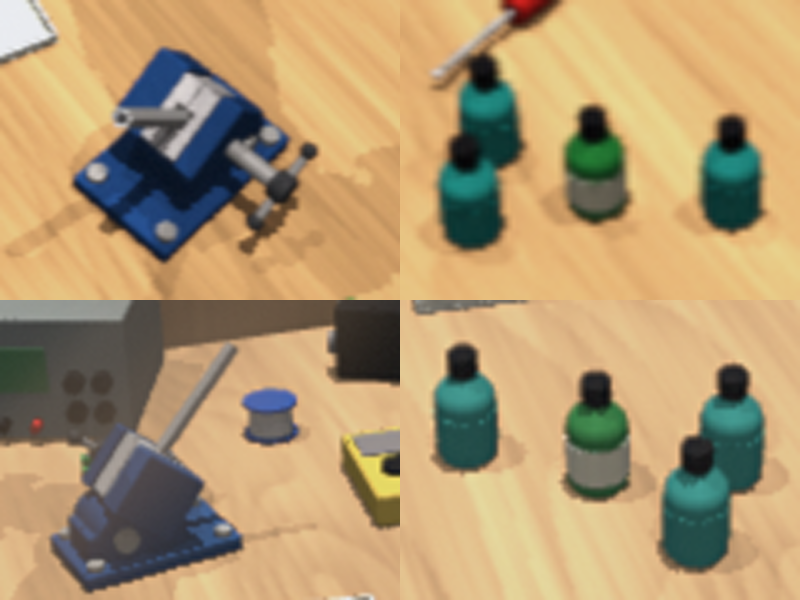

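The crop confirms one green bottle with a white label among three turquoise ones. The rod tip is at about (326.6,235) in the raw scene image and (209.6,130) in the raw side image.

```bash
python3 - <<'E'
from h import *
np.set_printoptions(precision=4,suppress=True)
S=cams.camera_model("scene");D=cams.camera_model("side");k=1/1.5625
t,e=tri([ray(S,(326.6,235)),ray(D,(209.6,130.3))]);print("tip",t,e)
m,e=tri([ray(S,(346.4,234.5)),ray(D,(188.6,160))]);print("mouth",m,e)
d=(t-m);print(np.linalg.norm(d),d/np.linalg.norm(d),np.degrees(np.arctan2(d[1],d[0])))
# vise base corners (scene crop) top of base z=.016
for p in[(75,182),(165,260),(288,140)]:print("vise",plane(S,(290+p[0]/3.333,200+p[1]/3.333),.016))
for p in[(52,545),(90,590),(242,543)]:print("visD",plane(D,(140+p[0]/3.333,115+(p[1]-300)/3.333),.016))
for p,q in[((732,120),(463,348)),((484,60),(733,370)),((464,140),(697,442))]:
  print("turq",tri([ray(S,(190+(p[0]-400)/5,100+p[1]/5)),ray(D,(200+(q[0]-400)/3.774,240+(q[1]-300)/3.75))]))
w=cams.camera_model("wrist");s=readout.state()
T=R.from_quat(s['tcp_rot']);print(T.as_matrix(),T.inv().apply(w['eye']-s['ee_pos']),(T.inv()*R.from_quat(w['attitude'])).as_matrix())
E
```

```text
tip [0.5353 0.2759 0.1815] [np.float64(0.0008714145066987269), np.float64(0.0008714145066985646)]
mouth [0.4554 0.2647 0.0989] [np.float64(0.004754372318804363), np.float64(0.004754372318804342)]
0.11548284843540163 [0.6921 0.0964 0.7153] 7.9281456690454615
vise [0.5249 0.2317 0.016 ]
vise [0.5074 0.3262 0.016 ]
vise [0.3529 0.2941 0.016 ]
visD [0.3467 0.2648 0.016 ]
visD [0.3657 0.1687 0.016 ]
visD [0.5172 0.205  0.016 ]
turq (array([ 0.4197, -0.2153,  0.0809]), [np.float64(0.0009260785663708415), np.float64(0.0009260785663709153)])
turq (array([ 0.5456, -0.3242,  0.1092]), [np.float64(0.010040407469029391), np.float64(0.010040407469029549)])
turq (array([ 0.5472, -0.3177,  0.0483]), [np.float64(0.009536484613006435), np.float64(0.009536484613006201)])
[[-0.9031  0.4294 -0.0004]
 [ 0.4294  0.9031 -0.0009]
 [ 0.     -0.001  -1.    ]] [ 0.0825  0.0002 -0.1426] [[-0.0008  0.9466  0.3223]
 [ 1.      0.0006  0.001 ]
 [ 0.0007  0.3223 -0.9466]]
```

>>> play_rows([
  {"grip": 8, "xyz": [-28, -27, 0], "angular": [0, 0, 0]},
  {"grip": 8, "xyz": [-28, -27, 0], "angular": [0, 0, 0]},
  {"grip": 8, "xyz": [-28, -27, 0], "angular": [0, 0, 0]},
  {"grip": 8, "xyz": [-28, -27, 0], "angular": [0, 0, 0]},
  {"grip": 8, "xyz": [-28, -27, 0], "angular": [0, 0, 0]},
  {"grip": 8, "xyz": [-28, -27, 0], "angular": [0, 0, 0]},
  {"grip": 8, "xyz": [-28, -27, 0], "angular": [0, 0, 0]},
])

```text
t: 0.98
ee_pos: [0.3521, 0.0847, 0.2312]
tcp_rot: [0.222, 0.975, -0.0, 0.0]
wrist_force: [-0.2, 0.9, 0.3]
finger_gap: 0.0801
finger_force: 0.0
```

```bash
python3 - <<'E'
from h import *
np.set_printoptions(precision=4,suppress=True)
S=cams.camera_model("scene");D=cams.camera_model("side");s=readout.state();print(s['qpos'],s['ee_pos'],R.from_quat(s['tcp_rot']).as_matrix())
for p,q in[((484,60),(697,442)),((464,140),(733,370))]:
  print("turq",tri([ray(S,(190+(p[0]-400)/5,100+p[1]/5)),ray(D,(200+(q[0]-400)/3.774,240+(q[1]-300)/3.75))]))
E
```

```text
[ 0.2364 -0.0705 -0.3426  1.2988 -0.0004  0.6842] [0.3521 0.0847 0.2312] [[-0.9014  0.4329 -0.    ]
 [ 0.4329  0.9014 -0.0004]
 [-0.0002 -0.0004 -1.    ]]
turq (array([ 0.5237, -0.349 ,  0.0797]), [np.float64(0.0006717427835434528), np.float64(0.0006717427835438073)])
turq (array([ 0.5694, -0.2927,  0.0797]), [np.float64(0.0005245618983743222), np.float64(0.0005245618983744404)])
```

>>> play_rows([
  {"grip": 6.5, "xyz": [-27.8, -25.9, 3], "angular": [0, 0, 0]},
  {"grip": 6.5, "xyz": [-27.8, -25.9, 3], "angular": [0, 0, 0]},
  {"grip": 6.5, "xyz": [-27.8, -25.9, 3], "angular": [0, 0, 0]},
  {"grip": 6.5, "xyz": [-27.8, -25.9, 3], "angular": [0, 0, 0]},
  {"grip": 6.5, "xyz": [-27.8, -25.9, 3], "angular": [0, 0, 0]},
  {"grip": 6.5, "xyz": [-27.8, -25.9, 3], "angular": [0, 0, 0]},
  {"grip": 6.5, "xyz": [-27.8, -25.9, 3], "angular": [0, 0, 0]},
  {"grip": 6.5, "xyz": [-27.8, -25.9, 3], "angular": [0, 0, 0]},
  {"grip": 6.5, "xyz": [-27.8, -25.9, 3], "angular": [0, 0, 0]},
])

```text
t: 2.1
ee_pos: [0.4913, -0.2647, 0.2016]
tcp_rot: [0.22, 0.976, 0.0, 0.0]
wrist_force: [0.2, 0.0, -0.3]
finger_gap: 0.065
finger_force: 0.0
```

```bash
cat >>h.py <<'E'
def shot(name,pts=[],cam="wrist"):
    import cv2
    m=cams.camera_model(cam);s=readout.state();a=cams.grab_frame(cam)[:,:,::-1].copy()
    cv2.imwrite("pics/%s_raw.png"%name,a);a=cv2.resize(a,(800,600),interpolation=2)
    for p in pts:
        u=proj(m,p)[0]*1.5625;print("proj",p,u);cv2.drawMarker(a,tuple(int(v) for v in u),(255,0,255),0,14,1)
    cv2.imwrite("pics/%s.png"%name,a);np.save("pics/%s.npy"%name,m,allow_pickle=True)
    np.set_printoptions(precision=4,suppress=True);print(s['t'],s['qpos'],s['ee_pos'],R.from_quat(s['tcp_rot']).as_matrix());return m
E
python3 -c "
from h import *
shot('w1',[(.490,-.269,.08),(.490,-.269,.0)])"
```

```text
proj (0.49, -0.269, 0.08) [392.18305873 290.91746627]
proj (0.49, -0.269, 0.0) [393.75435487 260.53981736]
2.1 [-0.4943  0.3398  0.06    1.291   0.0002 -0.0515] [ 0.4913 -0.2647  0.2016] [[-0.9036  0.4284  0.0001]
 [ 0.4284  0.9036  0.0001]
 [-0.0001  0.0001 -1.    ]]
```

View pics/w1.png

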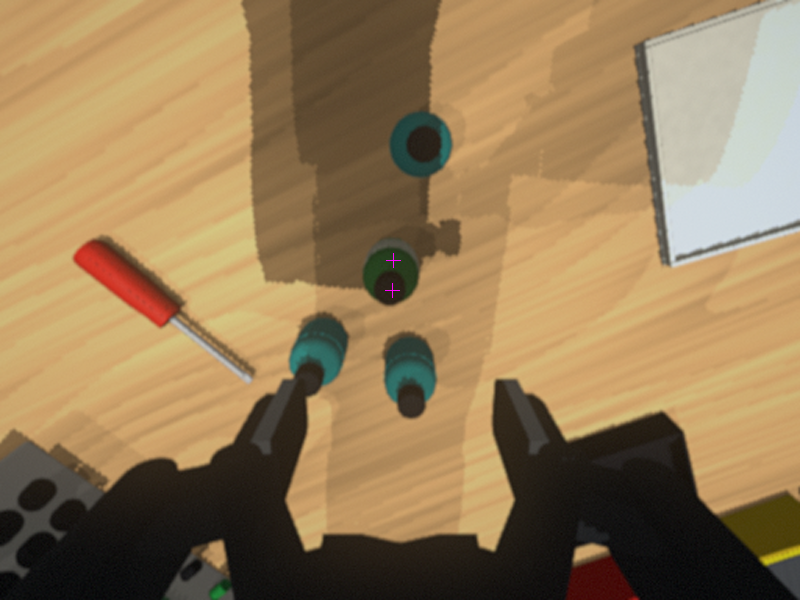

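The magenta marks fall on the green bottle's cap at (389,289), about 2 mm off. I'm descending in two stages.

>>> play_rows([
  {"grip": 6.5, "xyz": [0.1, -0.6, 4], "angular": [0, 0, 0]},
  {"grip": 6.5, "xyz": [0.1, -0.6, 8], "angular": [0, 0, 0]},
  {"grip": 6.5, "xyz": [0.1, -0.6, 10], "angular": [0, 0, 0]},
  {"grip": 6.5, "xyz": [0.1, -0.6, 10], "angular": [0, 0, 0]},
])

```text
t: 2.65
ee_pos: [0.4872, -0.2695, 0.1007]
tcp_rot: [0.22, 0.976, 0.0, -0.001]
wrist_force: [0.3, -0.4, 0.2]
finger_gap: 0.0648
finger_force: 0.0
```

```bash
python3 -c "
from h import *
shot('w2',[(.488,-.270,.08),(.488,-.270,.04)])"
```

```text
proj (0.488, -0.27, 0.08) [398.97184205 366.13301175]
proj (0.488, -0.27, 0.04) [399.06120992 328.87830268]
2.65 [-0.5053  0.3873 -0.1321  1.0533  0.     -0.0626] [ 0.4872 -0.2695  0.1007] [[-0.9036  0.4284 -0.0017]
 [ 0.4284  0.9036  0.001 ]
 [ 0.002   0.0001 -1.    ]]
```

View pics/w2.png

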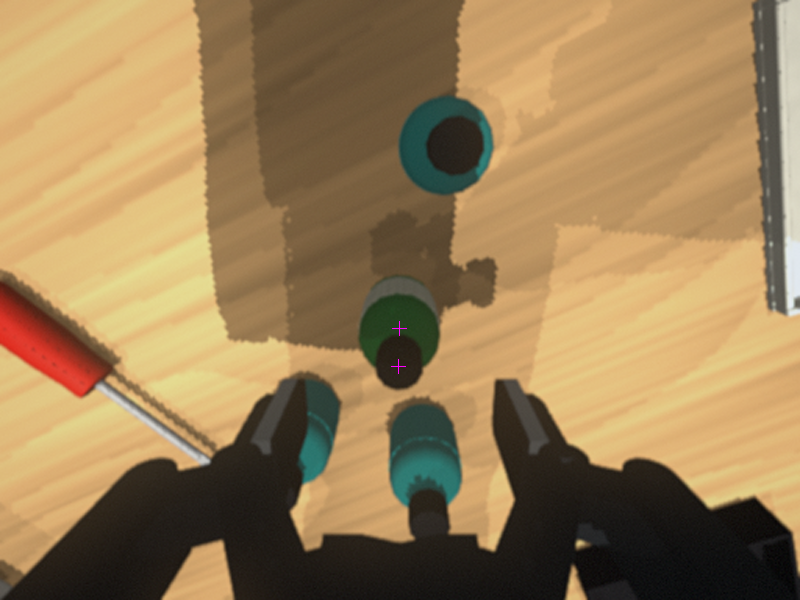

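Cap centre is at (399,362), midway between the fingers (300 and 495). The right neighbour and left neighbour are clear of the finger plane.

>>> play_rows([
  {"grip": 6.5, "xyz": [0.1, 0, 3], "angular": [0, 0, 0]},
  {"grip": 6.5, "xyz": [0.1, 0, 6], "angular": [0, 0, 0]},
  {"grip": 6.5, "xyz": [0.1, 0, 7.2], "angular": [0, 0, 0]},
  {"grip": 6.5, "xyz": [0.1, 0, 7.2], "angular": [0, 0, 0]},
  {"grip": 3.5, "xyz": [0.1, 0, 7.2], "angular": [0, 0, 0]},
  {"grip": 3.5, "xyz": [0.1, 0, 7.2], "angular": [0, 0, 0]},
  {"grip": 3.5, "xyz": [0.1, 0, 7.2], "angular": [0, 0, 0]},
  {"grip": 3.5, "xyz": [0.1, 0, 7.2], "angular": [0, 0, 0]},
  {"grip": 3.5, "xyz": [0.1, 0, 7.2], "angular": [0, 0, 0]},
  {"grip": 3.5, "xyz": [0.1, 0, 7.2], "angular": [0, 0, 0]},
], squeeze=40)

```text
t: 3.95
ee_pos: [0.488, -0.2708, 0.0309]
tcp_rot: [0.22, 0.975, -0.0, 0.001]
wrist_force: [-1.6, 1.0, 8.2]
finger_gap: 0.0382
finger_force: 39.3
```

>>> play_rows([
  {"grip": 3.5, "xyz": [0, 0, -2], "angular": [0, 0, 0]},
  {"grip": 3.5, "xyz": [0, 0, -6], "angular": [0, 0, 0]},
  {"grip": 3.5, "xyz": [0, 0, -10], "angular": [0, 0, 0]},
  {"grip": 3.5, "xyz": [0, 0, -11], "angular": [0, 0, 0]},
  {"grip": 3.5, "xyz": [1.8, 5, -11], "angular": [0, 0, 0]},
  {"grip": 3.5, "xyz": [3.6, 10, -11], "angular": [0, 0, 0]},
  {"grip": 3.5, "xyz": [5.5, 15, -11], "angular": [0, 0, 0]},
  {"grip": 3.5, "xyz": [7.3, 20, -11], "angular": [0, 0, 0]},
  {"grip": 3.5, "xyz": [9.1, 25, -11], "angular": [0, 0, 0]},
  {"grip": 3.5, "xyz": [9.1, 25, -11], "angular": [0, 0, 0]},
  {"grip": 3.5, "xyz": [9.1, 25, -11], "angular": [0, 0, 0]},
])

```text
t: 5.32
ee_pos: [0.5121, -0.0056, 0.1391]
tcp_rot: [0.22, 0.976, -0.0, -0.0]
wrist_force: [-0.3, 0.0, -0.8]
finger_gap: 0.0384
finger_force: 40.8
```

```bash
python3 -c "
from h import *
shot('w3',[(.515,.013,.014),(.5128,-.005,.014)],'scene');s=readout.state();print(s['finger_gap'],s['finger_force'],s['wrist_force'])"
```

```text
proj (0.515, 0.013, 0.014) [422.97680914 310.7917582 ]
proj (0.5128, -0.005, 0.014) [418.68282141 303.89075753]
5.325 [-0.0107  0.2735 -0.1917  1.106  -0.0003  0.4324] [ 0.5121 -0.0056  0.1391] [[-0.9034  0.4288 -0.0004]
 [ 0.4288  0.9034 -0.0003]
 [ 0.0003 -0.0004 -1.    ]]
0.03856520588840377 40.754699762910604 [ 0.2893 -0.2051 -1.0736]
```

View pics/w3.png

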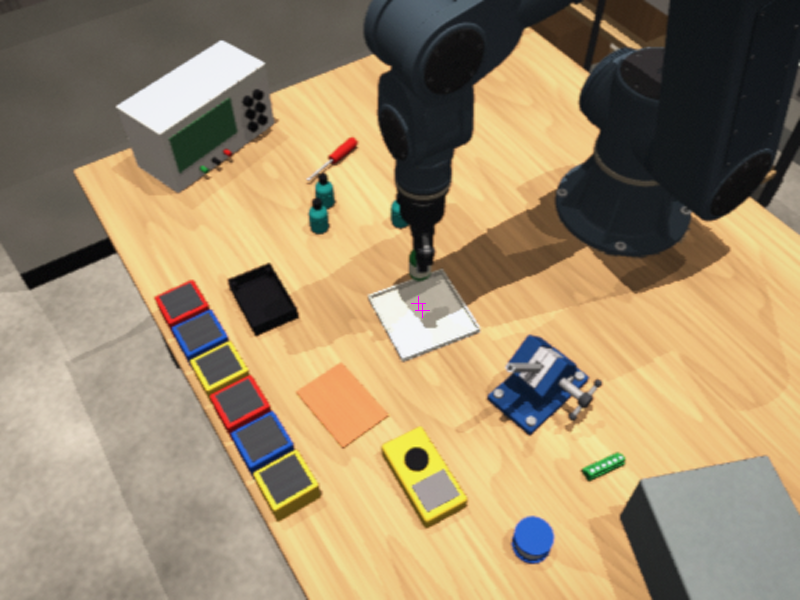

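The bottle is held above the tray. The projected tray centre (423,311) matches the tray's middle in the picture. Lowering.

>>> play_rows([
  {"grip": 3.5, "xyz": [0, 0, 3.5], "angular": [0, 0, 0]},
  {"grip": 3.5, "xyz": [0, 0, 7], "angular": [0, 0, 0]},
  {"grip": 3.5, "xyz": [0, 0, 9.5], "angular": [0, 0, 0]},
  {"grip": 3.5, "xyz": [0, 0, 10], "angular": [0, 0, 0]},
  {"grip": 3.5, "xyz": [0, 0, 10.3], "angular": [0, 0, 0]},
  {"grip": 3.5, "xyz": [0, 0, 10.3], "angular": [0, 0, 0]},
  {"grip": 3.5, "xyz": [0, 0, 10.3], "angular": [0, 0, 0]},
])

```text
t: 6.25
ee_pos: [0.5128, -0.0056, 0.037]
tcp_rot: [0.22, 0.975, 0.0, 0.001]
wrist_force: [-0.4, 0.0, -1.4]
finger_gap: 0.0386
finger_force: 40.8
```

>>> play_rows([
  {"grip": 3.5, "xyz": [0, 0, 0.15], "angular": [0, 0, 0]},
  {"grip": 3.5, "xyz": [0, 0, 0.25], "angular": [0, 0, 0]},
  {"grip": 3.5, "xyz": [0, 0, 0.25], "angular": [0, 0, 0]},
  {"grip": 3.5, "xyz": [0, 0, 0.25], "angular": [0, 0, 0]},
])

```text
t: 6.75
ee_pos: [0.5129, -0.0055, 0.0349]
tcp_rot: [0.22, 0.975, 0.0, 0.001]
wrist_force: [-3.4, 0.2, 17.2]
finger_gap: 0.0383
finger_force: 42.3
```

>>> play_rows([
  {"grip": 3.5, "xyz": [0, 0, -0.15], "angular": [0, 0, 0]},
  {"grip": 3.5, "xyz": [0, 0, -0.15], "angular": [0, 0, 0]},
  {"grip": 4.5, "xyz": [0, 0, -0.15], "angular": [0, 0, 0]},
  {"grip": 6, "xyz": [0, 0, -0.15], "angular": [0, 0, 0]},
  {"grip": 7, "xyz": [0, 0, -0.15], "angular": [0, 0, 0]},
  {"grip": 7, "xyz": [0, 0, -0.15], "angular": [0, 0, 0]},
  {"grip": 7, "xyz": [0, 0, -3], "angular": [0, 0, 0]},
  {"grip": 7, "xyz": [0, 0, -8], "angular": [0, 0, 0]},
  {"grip": 7, "xyz": [0, 0, -13], "angular": [0, 0, 0]},
  {"grip": 7, "xyz": [0, 0, -18], "angular": [0, 0, 0]},
  {"grip": 7, "xyz": [0, 0, -19], "angular": [0, 0, 0]},
  {"grip": 7, "xyz": [0, 0, -19], "angular": [0, 0, 0]},
])

```text
t: 8.25
ee_pos: [0.5125, -0.0055, 0.2237]
tcp_rot: [0.22, 0.975, 0.0, 0.0]
wrist_force: [0.3, -0.5, 0.4]
finger_gap: 0.0701
finger_force: 0.0
```

```bash
python3 - <<'E'
from h import *
shot('w4')
# plan: target poses for rod
yaw=np.radians(11.5);th=np.radians(41.5)
ux=np.array([np.cos(yaw),np.sin(yaw),0]);uz=np.array([0,0,1.])
rz=np.sin(th)*ux+np.cos(th)*uz; tz=np.cos(th)*ux-np.sin(th)*uz
ty=np.cross(tz,rz)
T=np.c_[rz,ty,tz];seat=np.array([.482,.271,.127])
g=seat+.03*rz; tcp=g+.019*tz
print("T",T,"tcp",tcp)
s=readout.state();C=R.from_quat(s['tcp_rot']);p=s['ee_pos']
# viewing pose: tool down, x forward along ux, above the rod mid
V=np.c_[ux,np.cross(-uz,ux),-uz]
pv=seat+.02*rz+np.array([0,0,.16])
print("view",pv,C.inv().apply(pv-p)*100,np.degrees((C.inv()*R.from_matrix(V)).as_rotvec()))
E
```

```text
8.25 [-0.0107  0.2396 -0.0194  1.3112  0.      0.433 ] [ 0.5125 -0.0055  0.2237] [[-0.9031  0.4293  0.0006]
 [ 0.4293  0.9031  0.    ]
 [-0.0005  0.0003 -1.    ]]
T [[ 0.6493  0.1994  0.7339]
 [ 0.1321 -0.9799  0.1493]
 [ 0.749   0.     -0.6626]] tcp [0.5154 0.2778 0.1369]
view [0.495  0.2736 0.302 ] [13.5245 24.4765 -7.9174] [ -0.0822   0.0081 143.074 ]
```

View pics/w4.png

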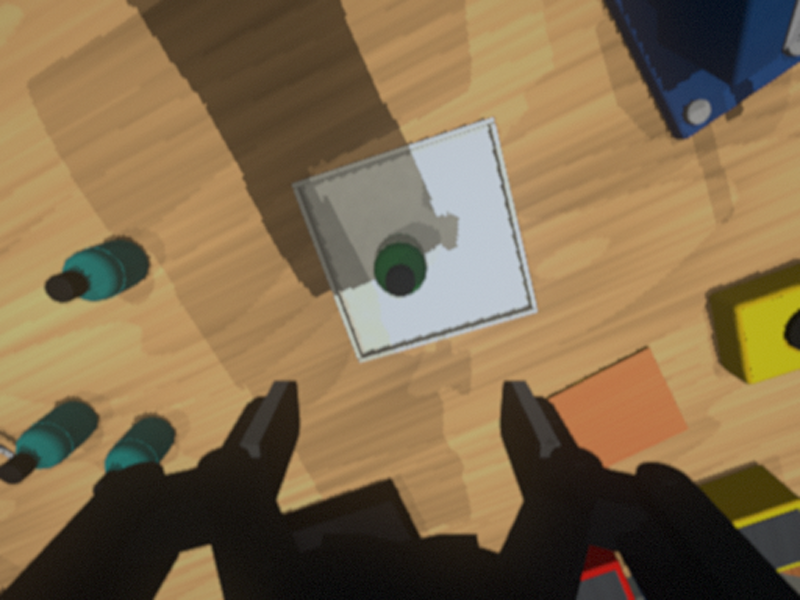

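The bottle stands upright in the tray at (400,270). Tray corners are at (293,184), (494,119), (537,311) and (361,361). Next I move above the vise to measure the rod.

>>> play_rows([
  {"grip": 5, "xyz": [3, 5, -4], "angular": [0, 0, -8]},
  {"grip": 5, "xyz": [6, 10, -7.9], "angular": [0, 0, -16]},
  {"grip": 5, "xyz": [9, 15, -7.9], "angular": [0, 0, -24]},
  {"grip": 5, "xyz": [11.5, 20, -7.9], "angular": [0, 0, -32]},
  {"grip": 5, "xyz": [13.5, 24.5, -7.9], "angular": [0, 0, -37]},
  {"grip": 5, "xyz": [13.5, 24.5, -7.9], "angular": [0, 0, -37]},
  {"grip": 5, "xyz": [13.5, 24.5, -7.9], "angular": [0, 0, -37]},
  {"grip": 5, "xyz": [13.5, 24.5, -7.9], "angular": [0, 0, -37]},
])

```text
t: 9.3
ee_pos: [0.4956, 0.2726, 0.3024]
tcp_rot: [-0.1, 0.995, -0.0, -0.0]
wrist_force: [0.5, -0.3, -0.5]
finger_gap: 0.05
finger_force: 0.0
```

```bash
python3 - <<'E'
from h import *
yaw=np.radians(11.5);th=np.radians(41.5)
ux=np.array([np.cos(yaw),np.sin(yaw),0]);rz=np.sin(th)*ux+np.cos(th)*np.array([0,0,1]);seat=np.array([.482,.271,.127])
shot('w5',[tuple(seat+a*rz) for a in(.085,-.035)])
m=np.load('pics/w4.npy',allow_pickle=True).item()
c=np.array([plane(m,np.array(p)/1.5625,.014) for p in[(293,184),(494,119),(537,311),(361,361)]]);print(c,c.mean(0))
E
```

```text
proj (np.float64(0.5371920091770099), np.float64(0.28222894117687664), np.float64(0.1906612362670652)) [401.89872842 359.43814306]
proj (np.float64(0.45927387857417235), np.float64(0.26637631833893316), np.float64(0.10078654977238492)) [401.34983416 212.95644646]
9.3 [ 0.5029  0.3615  0.3446  1.5546 -0.0001  0.3027] [0.4956 0.2726 0.3024] [[-0.98   -0.1988 -0.0006]
 [-0.1988  0.98   -0.0004]
 [ 0.0006 -0.0003 -1.    ]]
[[ 0.4257 -0.0544  0.014 ]
 [ 0.4488  0.1016  0.014 ]
 [ 0.604   0.0791  0.014 ]
 [ 0.5818 -0.0757  0.014 ]] [0.5151 0.0127 0.014 ]
```

View pics/w5.png

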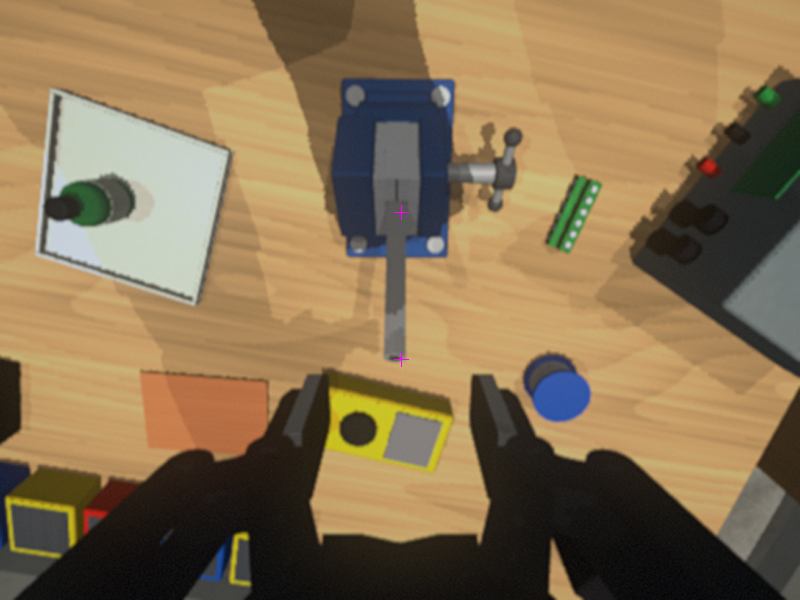

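The rod axis runs from the mouth at (397,213) to the tip at (395,358), 3–4 mm to the -y side of the prediction. The vise yaw of 11.5° is confirmed. The tray centre is (0.515, 0.013).

```bash
cat >>h.py <<'E'
yaw=np.radians(11.5);th=np.radians(41.5);ux=np.array([np.cos(yaw),np.sin(yaw),0]);uz=np.array([0,0,1.])
rz=np.sin(th)*ux+np.cos(th)*uz;tz=np.cos(th)*ux-np.sin(th)*uz;seat=np.array([.4827,.2674,.127])
G=np.c_[-rz,np.cross(tz,-rz),tz];gt=seat+.03*rz+.019*tz
def go(p,M):
    s=readout.state();C=R.from_quat(s['tcp_rot']);print((C.inv().apply(p-s['ee_pos'])*100).round(2),np.degrees((C.inv()*R.from_matrix(M)).as_rotvec()).round(1))
E
python3 -c "
from h import *
go(gt-.1*tz,G);print(gt,gt-.1*tz,G)"
```

```text
[ 5.45 -0.25  9.96] [ -0.  -48.5  -0. ]
[0.51612402 0.27420019 0.13687889] [0.442732   0.25926842 0.2031409 ] [[-0.64931776 -0.19936793  0.73392021]
 [-0.13210519  0.9799247   0.14931776]
 [-0.74895572  0.         -0.66262005]]
```

>>> play_rows([
  {"grip": 5, "xyz": [2, -0.1, 0], "angular": [0, -9, 0]},
  {"grip": 5, "xyz": [4, -0.2, 2], "angular": [0, -18, 0]},
  {"grip": 5, "xyz": [5.4, -0.2, 4], "angular": [0, -27, 0]},
  {"grip": 5, "xyz": [5.4, -0.2, 6], "angular": [0, -36, 0]},
  {"grip": 5, "xyz": [5.4, -0.2, 8], "angular": [0, -44, 0]},
  {"grip": 5, "xyz": [5.4, -0.2, 10], "angular": [0, -48.5, 0]},
  {"grip": 5, "xyz": [5.4, -0.2, 10], "angular": [0, -48.5, 0]},
  {"grip": 5, "xyz": [5.4, -0.2, 10], "angular": [0, -48.5, 0]},
  {"grip": 5, "xyz": [5.4, -0.2, 10], "angular": [0, -48.5, 0]},
])

```text
t: 10.48
ee_pos: [0.444, 0.2615, 0.2046]
tcp_rot: [-0.091, 0.907, 0.042, 0.409]
wrist_force: [0.3, 0.2, 0.5]
finger_gap: 0.0501
finger_force: 0.0
```

```bash
python3 -c "
from h import *
shot('w6',[tuple(seat+a*rz) for a in (.085,.03,-.035)]);go(gt,G)"
```

```text
proj (np.float64(0.53789200917701), np.float64(0.27862894117687664), np.float64(0.1906612362670652)) [396.64835553 400.43678962]
proj (np.float64(0.5021795326507094), np.float64(0.2713631557094859), np.float64(0.14946867162367006)) [396.37061717 309.82997602]
proj (np.float64(0.4599738785741724), np.float64(0.26277631833893317), np.float64(0.10078654977238492)) [395.98366146 183.59309336]
10.475 [ 0.7887 -0.2994 -0.9704  0.1447 -0.4272  0.4163] [0.444  0.2615 0.2046] [[-0.6495 -0.2     0.7336]
 [-0.1317  0.9798  0.1506]
 [-0.7489  0.0012 -0.6627]]
[ 0.29 -0.22  9.96] [ 0.1  0.  -0. ]
```

View pics/w6.png

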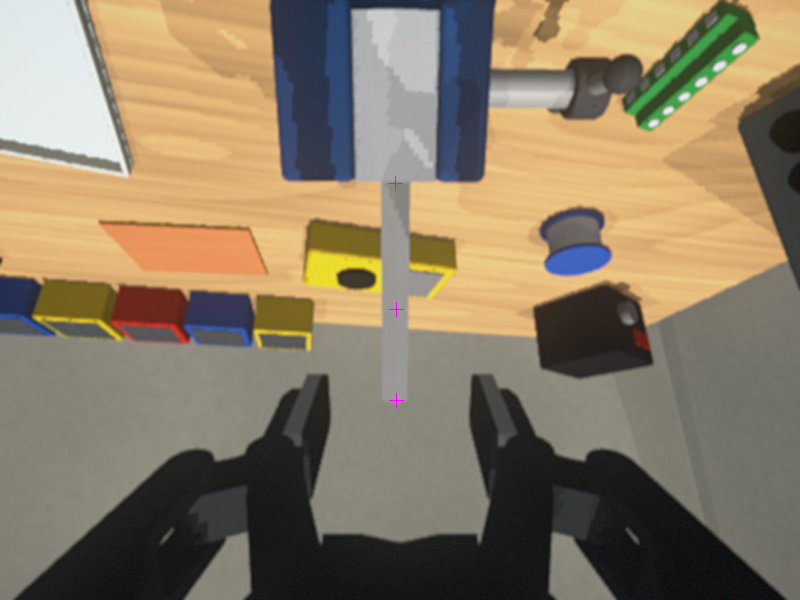

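The rod runs from (396,183) to (396,401), exactly on the markers. Now advancing and closing on it.

>>> play_rows([
  {"grip": 5, "xyz": [0.3, -0.25, 3], "angular": [0, 0, 0]},
  {"grip": 5, "xyz": [0.3, -0.25, 6], "angular": [0, 0, 0]},
  {"grip": 5, "xyz": [0.3, -0.25, 9], "angular": [0, 0, 0]},
  {"grip": 5, "xyz": [0.3, -0.25, 9.9], "angular": [0, 0, 0]},
  {"grip": 4, "xyz": [0.3, -0.25, 9.9], "angular": [0, 0, 0]},
  {"grip": 3, "xyz": [0.3, -0.25, 9.9], "angular": [0, 0, 0]},
  {"grip": 2.2, "xyz": [0.3, -0.25, 9.9], "angular": [0, 0, 0]},
  {"grip": 2.2, "xyz": [0.3, -0.25, 9.9], "angular": [0, 0, 0]},
], squeeze=40)

```text
t: 11.52
ee_pos: [0.5141, 0.2732, 0.1356]
tcp_rot: [-0.092, 0.907, 0.042, 0.409]
wrist_force: [-0.8, 0.6, -0.1]
finger_gap: 0.0223
finger_force: 0.0
```

```bash
python3 -c "
from h import *
shot('w7');go(gt,G);s=readout.state();print(s['wrist_force'],s['finger_gap'])"
```

```text
11.525 [ 0.6739 -0.0311 -0.9998 -0.1877 -0.3472  0.3259] [0.5141 0.2732 0.1356] [[-0.6486 -0.201   0.7341]
 [-0.1327  0.9796  0.1509]
 [-0.7495  0.0004 -0.662 ]]
[-0.25  0.07  0.07] [0.1 0.  0. ]
[-0.5238  0.8901  0.7289] 0.021963786600818085
```

View pics/w7.png

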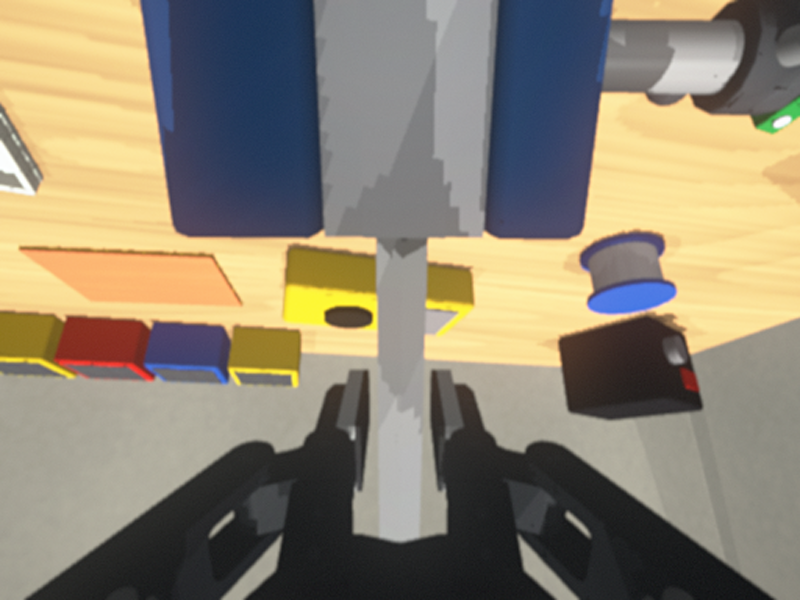

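The rod (378–426) is centred between the fingers (368–432), clear of the jaws. Closing.

>>> play_rows([
  {"grip": 1.6, "xyz": [0, 0, 0], "angular": [0, 0, 0]},
  {"grip": 1, "xyz": [0, 0, 0], "angular": [0, 0, 0]},
  {"grip": 1, "xyz": [0, 0, 0], "angular": [0, 0, 0]},
  {"grip": 1, "xyz": [0, 0, 0], "angular": [0, 0, 0]},
  {"grip": 1, "xyz": [0, 0, 0], "angular": [0, 0, 0]},
  {"grip": 1, "xyz": [0, 0, 0], "angular": [0, 0, 0]},
], squeeze=70)

```text
t: 12.32
ee_pos: [0.5143, 0.273, 0.135]
tcp_rot: [-0.092, 0.907, 0.041, 0.409]
wrist_force: [-0.7, 2.4, 1.3]
finger_gap: 0.0123
finger_force: 68.2
```

>>> play_rows([
  {"grip": 1, "xyz": [-0.7, 0, 0], "angular": [0, 0, 0]},
  {"grip": 1, "xyz": [-1.4, 0, 0], "angular": [0, 0, 0]},
  {"grip": 1, "xyz": [-2, 0, 0], "angular": [0, 0, 0]},
  {"grip": 1, "xyz": [-2, 0, 0], "angular": [0, 0, 0]},
])

```text
t: 12.82
ee_pos: [0.5279, 0.2758, 0.1507]
tcp_rot: [-0.092, 0.907, 0.042, 0.409]
wrist_force: [-0.0, -0.1, -1.0]
finger_gap: 0.0126
finger_force: 68.1
```

Low forces and the rod's weight isn't snagging. Continuing the draw.

>>> play_rows([
  {"grip": 1, "xyz": [-1, 0, 0], "angular": [0, 0, 0]},
  {"grip": 1, "xyz": [-2, 0, 0], "angular": [0, 0, 0]},
  {"grip": 1, "xyz": [-3, 0, 0], "angular": [0, 0, 0]},
  {"grip": 1, "xyz": [-4.2, 0, 0], "angular": [0, 0, 0]},
  {"grip": 1, "xyz": [-5.6, 0, 0], "angular": [0, 0, 0]},
  {"grip": 1, "xyz": [-7, 0, 0], "angular": [0, 0, 0]},
  {"grip": 1, "xyz": [-7, 0, 0], "angular": [0, 0, 0]},
  {"grip": 1, "xyz": [-7, 0, 0], "angular": [0, 0, 0]},
])

```text
t: 13.82
ee_pos: [0.5724, 0.2847, 0.2019]
tcp_rot: [-0.092, 0.907, 0.041, 0.408]
wrist_force: [-0.4, -0.7, -2.3]
finger_gap: 0.0123
finger_force: 68.1
```

```bash
python3 - <<'E'
from h import *
s=readout.state();np.set_printoptions(precision=4,suppress=True);print(s['qpos'],s['ee_pos'],s['wrist_force'],s['moment'],s['finger_gap'])
# final: tool down-ish, rod z along ux level, rod centre over tray at z=.21
M=np.c_[-ux,np.cross(-uz,-ux),-uz]
g=np.array([.515,.013,.21])+.03*ux; go(g-.019*uz,M)
# midway: straight up
up=s['ee_pos']+np.array([-.03,0,.06]);go(up,M)
E
```

```text
[ 0.6083 -0.0347 -0.7898  0.0123 -0.3005  0.2778] [0.5724 0.2847 0.2019] [-0.3949 -0.6981 -2.3257] [-0.1295  0.8402 -0.0248] 0.012293570283133154
[  6.17 -25.47  -5.32] [ 0.  48.5  0.1]
[-2.54  0.6  -6.18] [ 0.  48.5  0.1]
```

>>> play_rows([
  {"grip": 1, "xyz": [-0.5, 0.1, -1], "angular": [0, 8, 0]},
  {"grip": 1, "xyz": [-1, 0.2, -2], "angular": [0, 16, 0]},
  {"grip": 1, "xyz": [-1.5, 0.3, -3], "angular": [0, 24, 0]},
  {"grip": 1, "xyz": [-2, 0.4, -4], "angular": [0, 32, 0]},
  {"grip": 1, "xyz": [-2.5, 0.6, -5], "angular": [0, 40, 0]},
  {"grip": 1, "xyz": [-2.5, 0.6, -6], "angular": [0, 48.5, 0]},
  {"grip": 1, "xyz": [-2, -1.5, -6.2], "angular": [0, 48.5, 0]},
  {"grip": 1, "xyz": [-1, -5, -6.2], "angular": [0, 48.5, 0]},
  {"grip": 1, "xyz": [1, -9, -6], "angular": [0, 48.5, 0]},
  {"grip": 1, "xyz": [2.5, -13, -5.8], "angular": [0, 48.5, 0]},
  {"grip": 1, "xyz": [4, -17, -5.6], "angular": [0, 48.5, 0]},
  {"grip": 1, "xyz": [5, -21, -5.4], "angular": [0, 48.5, 0]},
  {"grip": 1, "xyz": [6, -24, -5.3], "angular": [0, 48.5, 0]},
  {"grip": 1, "xyz": [6.2, -25.4, -5.3], "angular": [0, 48.5, 0]},
  {"grip": 1, "xyz": [6.2, -25.4, -5.3], "angular": [0, 48.5, 0]},
  {"grip": 1, "xyz": [6.2, -25.4, -5.3], "angular": [0, 48.5, 0]},
  {"grip": 1, "xyz": [6.2, -25.4, -5.3], "angular": [0, 48.5, 0]},
])

```text
t: 15.95
ee_pos: [0.5446, 0.0208, 0.1912]
tcp_rot: [-0.101, 0.995, 0.0, 0.0]
wrist_force: [0.7, -0.0, -1.3]
finger_gap: 0.0124
finger_force: 68.3
```

```bash
python3 - <<'E'
from h import *
import cv2
s=readout.state()
M=np.c_[-ux,np.cross(-uz,-ux),-uz];C=R.from_quat(s['tcp_rot']).as_matrix()
g=np.array([.515,.013,.21])+.03*ux; go(g-.019*uz,M);print(s['qvel'],s['wrist_force'],s['moment'],s['finger_gap'])
# rod axis in the wrist picture / bottle in side picture, numerically
S=cams.camera_model("side");a=cams.grab_frame("side");b=cams.grab_frame("scene");cv2.imwrite("pics/s8.png",a[:,:,::-1]);cv2.imwrite("pics/c8.png",b[:,:,::-1])
for n,im in(("side",a),("scene",b)):
    m=cams.camera_model(n);old=cv2.imread("pics/%s_raw.png"%n)[:,:,::-1]
    c=s['ee_pos']-.019*C[:,2]+.03*C[:,0];ax=-C[:,0]
    e=proj(m,[c-.085*ax,c+.085*ax]);print(n,"ends pred",e)
    # metallic mask: differs from the first frame, along the rod line: offset profile of brightest
    for f in(-.08,-.065,-.05,-.035,.07,.08):
        p=c+f*ax;u=proj(m,p)[0];t=(e[1]-e[0])/np.linalg.norm(e[1]-e[0]);nn=np.array([-t[1],t[0]])
        pr=[int(np.abs(im[int(round(v[1])),int(round(v[0]))].astype(int)-old[int(round(v[1])),int(round(v[0]))]).sum()) for v in (u+k*nn for k in range(-8,9))]
        print(f,pr)
hs=cv2.cvtColor(a,cv2.COLOR_RGB2HSV);mk=cv2.inRange(hs,(45,80,30),(75,255,255));n,l,st,ce=cv2.connectedComponentsWithStats(mk);print([(x.tolist(),y) for x,y in zip(st,ce.round(0).tolist()) if x[4]>15 and x[4]<9000])
print("bottle pred side",proj(S,[(.513,-.0055,.004),(.513,-.0055,.084)]))
E
```

```text
[ 0.05 -0.18  0.02] [0.  0.  0.1]
[-0.00200039 -0.00017171 -0.00018698 -0.00133414 -0.00041754 -0.0029376 ] [ 0.67655921 -0.04569498 -1.25156829] [-0.00318324 -0.05050073  0.00363341] 0.012416078262968467
side ends pred [[196.5630917  164.50380143]
 [253.53048789 149.54243866]]
-0.08 [3, 2, 1, 1, 3, 127, 221, 244, 267, 273, 217, 46, 11, 16, 14, 13, 46]
-0.065 [1, 6, 4, 3, 4, 164, 246, 260, 296, 285, 163, 14, 2, 2, 1, 1, 2]
-0.05 [3, 1, 1, 1, 3, 6, 185, 261, 276, 295, 283, 49, 3, 1, 0, 2, 0]
-0.035 [4, 3, 1, 4, 11, 89, 226, 265, 302, 313, 272, 18, 3, 2, 1, 0, 3]
0.07 [465, 401, 305, 153, 5, 3, 37, 104, 139, 283, 314, 172, 33, 0, 2, 1, 1]
0.08 [3, 5, 2, 3, 1, 1, 31, 93, 107, 243, 313, 184, 24, 1, 0, 0, 1]
scene ends pred [[294.7660782  138.65978938]
 [249.55849026 172.41832337]]
-0.08 [9, 7, 6, 10, 8, 108, 294, 308, 308, 296, 270, 139, 22, 22, 27, 24, 47]
-0.065 [16, 7, 11, 12, 10, 140, 301, 296, 294, 288, 270, 172, 16, 9, 10, 11, 15]
-0.05 [14, 10, 15, 11, 20, 79, 318, 299, 296, 291, 297, 179, 24, 13, 15, 12, 14]
-0.035 [24, 237, 276, 357, 410, 410, 386, 323, 306, 300, 300, 217, 123, 232, 400, 400, 473]
0.07 [16, 16, 15, 19, 105, 105, 216, 118, 113, 115, 115, 65, 15, 14, 17, 17, 16]
0.08 [13, 14, 12, 20, 42, 186, 180, 121, 115, 118, 109, 33, 8, 12, 13, 16, 15]
[([129, 130, 13, 12, 80], [134.0, 134.0]), ([224, 208, 12, 11, 110], [229.0, 213.0])]
bottle pred side [[230.39352605 225.95262562]
 [229.20868118 201.59958839]]
```

Rod is held, centred on the tray, and the bottle is upright where expected. The front end reads about 1.2° low in the side view, so I'm trimming that and settling.

>>> play_rows([
  {"grip": 1, "xyz": [0, -0.2, 0], "angular": [0, -1.2, 0]},
  {"grip": 1, "xyz": [0, -0.2, 0], "angular": [0, -1.2, 0]},
  {"grip": 1, "xyz": [0, -0.2, 0], "angular": [0, -1.2, 0]},
  {"grip": 1, "xyz": [0, -0.2, 0], "angular": [0, -1.2, 0]},
  {"grip": 1, "xyz": [0, -0.2, 0], "angular": [0, -1.2, 0]},
  {"grip": 1, "xyz": [0, -0.2, 0], "angular": [0, -1.2, 0]},
  {"grip": 1, "xyz": [0, -0.2, 0], "angular": [0, -1.2, 0]},
  {"grip": 1, "xyz": [0, -0.2, 0], "angular": [0, -1.2, 0]},
])

```text
t: 17.05
ee_pos: [0.5449, 0.0179, 0.191]
tcp_rot: [-0.101, 0.995, 0.001, 0.01]
wrist_force: [-0.1, 0.0, -1.4]
finger_gap: 0.0125
finger_force: 68.3
```

```bash
python3 - <<'E'
from h import *
from cell import ctrl
s=readout.state();print(s['ee_pos'],abs(s['qvel']).max(),s['finger_force'],s['finger_gap'])
print(ctrl.hand_in())
E
```

```text
[0.54487975 0.01794905 0.19104967] 0.0017358831817356577 68.33138521760702 0.01245751638607274
the job is handed in; nothing more can be done
None
```

Handed in at about 17 s: the green bottle was set down upright in the tray and released, and the rod is gripped still over the tray middle, about 21 cm above the bench and level to within roughly a degree (not re-measured after the last 1.2° trim).

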